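Close the vacuum pot and hold its hand pump drawn

TASK

Get the specimen in the vacuum pot ready for degassing: set the clear lid squarely on the pot so that it is fully seated, and let go of it. Then take the T-handle of the hand pump beside the pot and draw the plunger straight up by about 40 mm, until the green band on its rod stands half out of the pump's cap and no red shows, and finish while still holding it still there against its spring. Pull in line with the bore, so that the rod does not jam and the vacuum unit is not tipped or dragged along, and leave the other things on the desk alone.

Things in the scene. Friction and masses are not known exactly. Their poses are not given: they have to be found in the camera images.
- vacuum_unit: Vacuum unit, 3.2 kg, loose on rubber feet: steel plate 100 x 190 mm (top 16 mm above the desk) with, 100 mm apart, a round steel pot with an orange rim gasket (at +y of this frame; a white sample cup is fixed inside) and a grey upright hand pump with black cap (at -y). Origin: centre of its underside, on the desk; y from pump to pot, z up; the black hose is on the -x side.
- pot_mouth (a point): Centre of the pot's mouth, level with its rim, 74 mm above the desk; in the vacuum_unit frame at (0, 50, 74) mm. The pot is 80 mm across outside and 68 mm inside.
- pump_cap (a point): Centre of the upper face of the pump's cap (50 mm across), where the rod comes out, 112 mm above the desk; in the vacuum_unit frame at (0, -50, 112) mm.
- lid: Clear lid, 90 g: spigot 64 mm across (57 at its chamfered foot), 8 mm high; disc 87 mm across, 10 mm thick; upright black knob 22 mm across, 18 to 48 mm above the underside. Starts flat on the desk before the unit, knob up. Origin: centre of the spigot's underside, z up. Seated, the spigot is in the mouth with 2 mm of play all round, the disc on the rim, the origin 66 mm above the desk.
- lid_knob (a point): Point on the axis of the lid's knob, 36 mm above the lid's underside (18 mm above the disc).
- plunger: Pump plunger, 120 g: piston in the barrel, 12 mm rod in the cap's bore (1 mm play all round), T-handle. Origin: centre of the piston's underside, 20 mm above the desk when home; z along the rod, x along the handle. A spring pushes it home, 3 N at home, 5.6 N at 40 mm out; it stops 60 mm out. The rod's green band emerges from 32 mm to 48 mm out, a red one from 50 mm.
- handle (a point): Centre of the T-handle's bar, 64 mm long (along the plunger's x), 14 mm thick (along its y) and 16 mm high; 145 mm above the desk when the plunger is home, with 25 mm free between the bar and the cap.
- oil_bottle: Small dropper bottle with a black cap, 33 x 34 x 101 mm, a bystander; origin under its centre.
- stain_bottle: Small white dropper bottle with a red collar, 30 x 31 x 96 mm, a bystander; origin under its centre.
- eraser: Eraser in a blue sleeve, 19 x 42 x 12 mm, a bystander; origin under its centre.
- tally_counter: White hand tally counter, 71 x 48 x 34 mm, a bystander; origin under its centre.
- petri_dish: Petri dish with lid, 94 mm across, 17 mm high, a bystander; origin under its centre.
Not all that is in view belongs to the job. There is more than one size of the plunger; the one meant has the size given above.

How it is judged (in metres and radians):
On the way:
1. the lid sits fully home on the pot and is let go, with the plunger still home (horizontal distance between lid and pot_mouth below 0.0035 m and z of lid in the frame of vacuum_unit between 0.063 and 0.069 m and angle between the z axis of lid and the z axis of vacuum_unit, either way round below 0.04 rad and contact force between the fingers and lid below 0.1 N and z of handle in the frame of vacuum_unit below 0.15 m), for 0.3 s.
At the end, for the whole second after the job is handed in: Lid seated on the pot (centred within 3.5 mm, down within 3 mm, level within 0.04 rad), robot off it; fingers hold the plunger still (over 2 N, under 10 mm/s), drawn 30 to 50 mm, straight within 0.05 rad; the unit stands flat on the desk within 6 mm of its start (horizontal distance between lid and pot_mouth below 0.0035 m and z of lid in the frame of vacuum_unit between 0.063 and 0.069 m and angle between the z axis of lid and the z axis of vacuum_unit, either way round below 0.04 rad and z of handle in the frame of vacuum_unit between 0.175 and 0.195 m and contact force between the fingers and plunger above 2 N and linear speed of plunger below 0.01 m/s and angle between the z axis of plunger and the z axis of vacuum_unit, either way round below 0.05 rad and contact force between the arm and lid below 0.1 N and height (world z) of vacuum_unit below 0.003 m and angle between vacuum_unit's own z axis and vertical below 0.02 rad and distance of vacuum_unit from where it was at the start of the episode below 0.006 m); the arm keeps its last pose, push and grip.
It fails at once if the plunger is drawn more than 15 mm while the lid is not seated on the pot (z of handle in the frame of vacuum_unit above 0.16 m and not (horizontal distance between lid and pot_mouth below 0.0035 m and z of lid in the frame of vacuum_unit between 0.063 and 0.069 m and angle between the z axis of lid and the z axis of vacuum_unit, either way round below 0.04 rad)).
It fails at once if the plunger is overdrawn (more than 53 mm, red showing) (z of handle in the frame of vacuum_unit above 0.198 m).
It fails at once if the plunger is jammed in its bore: over 15 N between it and the unit while it is drawn (z of handle in the frame of vacuum_unit above 0.152 m and contact force between plunger and vacuum_unit above 15 N).
It fails at once if the vacuum unit is lifted, tipped or dragged more than 8 mm (height (world z) of vacuum_unit above 0.008 m or angle between vacuum_unit's own z axis and vertical above 0.06 rad or distance of vacuum_unit from where it was at the start of the episode above 0.008 m).
It fails at once if another thing on the desk is moved more than 20 mm (distance of any of oil_bottle, stain_bottle, eraser, tally_counter, petri_dish from where it was at the start of the episode above 0.02 m).
It also fails if it takes over 42 s, if anything falls off the work surface, if the arm or the gripper's body presses on something with over 40 N, if the wrist force passes 120 N, or if a joint passes its speed limit or range.

ROBOT

A 6-joint arm with a two-finger parallel gripper is mounted at the origin on a cart in front of the work surface, level with it; the furniture and walls round the work are solid. World frame = base frame: x ahead of the robot, y to its left, z up, the work surface at z = 0. Lengths are in m, angles in degrees, forces in N, time in s.
With the tool pointing down it reaches from about 0.325 to 0.775 m from the base axis. Payload 5.5 kg.
Tool frame: the origin (TCP) lies at the very end of the fingers, on their centre line; the grasp point (between the pads) lies 19 mm behind it; z points along the fingers, y is the line along which they close (so a half turn about z gives the same grasp; the last joint's range is limited). The gripper opens to 88 mm and grips with 3 to 60 N. Pads are 20 mm wide; open, the fingers measure 115 mm over their backs; the gripper's body (75 mm by 178 mm) begins 61 mm behind the grasp point.
Start: joints at [-69.769, 5.22, 70.514, -0, 104.267, -3.249], TCP at [0.239, -0.55, 0.223] pointing down, gripper open.
Joint ranges: [-164.24, 164.24], [-49.07, 125.15], [9.68, 141.18], [-86.29, 266.29], [3.28, 154.24], [-151.56, 151.56]. Speed limits (degrees/s): [147.25, 147.25, 172.46, 180, 180, 180].

INTERFACE

Orientations are given as [roll, pitch, yaw] about the fixed x, y, z axes, in that order (R = Rz(yaw) Ry(pitch) Rx(roll)).
In Python, from rig import manip gives the robot as it stands.
- The arm moves only by the tool carry_out, never from a script. Its argument "series" is a list of rows, each an object with "travel": the shift along the tool's x, y, z in cm, a list of three; "angular": the turn, a rotation vector about the tool's x, y, z in rad, a list of three. In form: [{"travel": [x, y, z], "angular": [rx, ry, rz]}, ...]. A call has 1 to 20 rows; each row is the pose to reach, as a shift and turn from the pose commanded when the call began, along the tool's axes at that moment; what a row does not reach only later rows make up. A row lasts 1/8 s, in which the tool goes at most 62.5 mm and 10.7 degrees, less where a joint would pass 70% of its speed; a pose out of reach is approached as far as the arm can. A call with a gripper value outside its range is refused whole. "gripper" is the closure in counts, from 0 (fully open) to 255 (shut), set as the call begins (left out, the last holds). The fingers move at their own pace and stop on an object; "grip_force" is the grip in N (left out, the last holds). Time passes only in rows, so rows that repeat a pose let the fingers close. It gives the time, the measured TCP pose, the force, the opening and the grip force at its end, in the units of the state.
- manip.state(): the state, without advancing time (a new reading comes with each control period).
- manip.snapshot(name): name is "scene" or "side" or "wrist"; returns (picture, depth): 400x640x3 uint8, blue, green, red; 400x640 float32, m along the optical axis (not along the pixel's ray), 0 where there is no reading.
- manip.get_calibration(name): a dict with "fx", "fy", "cx", "cy" (pixels), "cam_to_world" (4x4, takes a point from camera to world coordinates); the wrist camera has in their place "mount" (4x4, takes a point from camera to tool coordinates, whose origin is the TCP and whose axes are the flange's). Camera axes: x right, y down, z forward; pixel columns grow to the right and rows downward; lengths in m; the calibration is good to about 2 mm. A picture is of the moment at which its call begins: read the wrist's pose just before it. get_calibration takes no time and is no camera call.
- manip.finish_job(): hands the job in; it is judged then, once.
Trained networks look in the newest picture that a camera, given by its name, has taken for a name from the list of things; names that differ only in an ending like _2 or _b are one class to them, and where a whole thing is asked for, a point or a joint stands for the part that bears it (a point fixed in the world has none). Each returns a list of dicts, best first, with "p" (0 to 1); they miss things now and then, are a little off and sometimes report something else, mostly with a low value. They report only what shows in the picture. A call takes as long as a camera call. They do not tell look-alikes from the thing itself.
- manip.boxes_of(camera, label): "rect" ([left, top, right, bottom] as shares, 0 to 1, of the picture: columns of its width, rows of its height, round what is visible of it).
The state is a dict: "clock": time; "qpos": joint angles; "qvel": joint speeds; "joint_torque": joint torques, N m; "tool_pos": TCP position; "ee_rot": TCP orientation; "force": force on the tool from outside, world axes, zero at the start; "torque": the same for the moment, N m; "gripper_width": opening from 0.0 (shut) to 1.0 (fully open); "finger_force": force on a finger pad.
Only numpy, scipy, OpenCV 4.12 (cv2) and the standard library are available. Lean on these libraries where they do the work, as an engineer would, in place of code of your own. Each camera call takes 0.05 s, during which the arm holds its last target. There are 200 camera calls.

## Working session

There is one attempt and no reset: what is moved stays moved. The work goes in short steps, Python scripts to look and compute and a tool call to move; the robot and the scene stay as the last step left them, time stands still between calls to the robot, and variables do not carry over. Pictures are saved under pics/ and viewed, at most 10 in all, crops included, and the job is handed in when it is done.

Besides the shell and the picture viewer there is one more tool, called after "Emit:" as name(argument=value, ...) on one line, values as JSON. carry_out: Moves the arm, as the interface text tells. Its arguments: {"type":"object","properties":{"series":{"type":"array","items":{"type":"object","properties":{"travel":{"type":"array","items":{"type":"number"}},"angular":{"type":"array","items":{"type":"number"}}}}},"gripper":{"type":"number"},"grip_force":{"type":"number"}},"required":["series"]}

```bash
mkdir -p pics; ls
cat > h.py <<'E'
import numpy as np, cv2
from rig import manip
def look(cam):
    p,d=manip.snapshot(cam); return p,d,manip.get_calibration(cam)
def cloud(d,c,T=None):
    T=np.array(c["cam_to_world"]) if T is None else T
    v,u=np.mgrid[:d.shape[0],:d.shape[1]]
    P=np.stack([(u-c["cx"])/c["fx"]*d,(v-c["cy"])/c["fy"]*d,d],-1)
    W=P@T[:3,:3].T+T[:3,3]; W[d<=0]=np.nan; return W
E
python3 - <<'E'
from h import *
print(manip.state())
for c in ("scene","side"):
    p,d,k=look(c); cv2.imwrite(f"pics/{c}0.png",p); np.save(f"{c}0.npy",cloud(d,k)); print(c,np.round(k["cam_to_world"],3).tolist(),k["fx"])
    for n in ("vacuum_unit","lid","plunger","lid_knob","handle","oil_bottle","stain_bottle","eraser","tally_counter","petri_dish"):
        for b in manip.boxes_of(c,n): 
            r=np.array(b["rect"])*[640,400,640,400]; print(c,n,r.round().tolist(),round(b["p"],2))
E
```

```text
pics
{'clock': 0.0, 'qpos': array([-6.97689781e+01,  5.26193151e+00,  7.05814153e+01, -7.70744010e-04,
        1.04268376e+02, -3.24652797e+00]), 'qvel': array([-0.00794828, -0.07952379, -0.12911022,  0.03343935, -0.00220141,
       -0.08349977]), 'joint_torque': array([-2.24262840e-03, -4.46460378e+01, -4.06445682e+01,  6.94398070e-02,
        2.93813855e-02, -1.06736688e-04]), 'tool_pos': array([ 0.23894186, -0.55003373,  0.22152378]), 'ee_rot': array([-1.79888415e+02, -5.58095209e-03,  2.34773552e+01]), 'force': array([ 0.14701827, -0.1170025 , -0.02239771]), 'torque': array([-0.02618285, -0.00266225,  0.02196349]), 'finger_force': 0.0, 'gripper_width': 1.0013983447711992}
scene [[0.665, -0.42, 0.618, -0.051], [-0.747, -0.363, 0.557, -0.849], [-0.009, -0.832, -0.555, 0.585], [0.0, 0.0, 0.0, 1.0]] 437.22454994857867
scene vacuum_unit [296.0, 189.0, 348.0, 240.0] 0.84
scene lid [240.0, 204.0, 276.0, 225.0] 0.71
scene plunger [295.0, 184.0, 352.0, 244.0] 0.73
scene lid_knob [236.0, 206.0, 276.0, 226.0] 0.62
scene oil_bottle [395.0, 207.0, 413.0, 254.0] 0.75
scene stain_bottle [394.0,
[... 290 characters left out ...]
[237.0, 199.0, 340.0, 302.0] 0.97
side lid [293.0, 296.0, 343.0, 340.0] 0.98
side lid [237.0, 200.0, 345.0, 301.0] 0.29
side plunger [301.0, 181.0, 316.0, 212.0] 0.78
side plunger [376.0, 224.0, 391.0, 272.0] 0.56
side lid_knob [292.0, 296.0, 345.0, 337.0] 0.76
side lid_knob [350.0, 180.0, 377.0, 204.0] 0.61
side lid_knob [236.0, 200.0, 341.0, 300.0] 0.55
side handle [375.0, 226.0, 389.0, 268.0] 0.85
side handle [297.0, 179.0, 321.0, 207.0] 0.65
side oil_bottle [287.0, 150.0, 302.0, 188.0] 0.73
side stain_bottle [265.0, 155.0, 282.0, 195.0] 0.79
side eraser [378.0, 208.0, 401.0, 228.0] 0.62
side tally_counter [343.0, 179.0, 375.0, 199.0] 0.89
side petri_dish [304.0, 137.0, 349.0, 173.0] 0.84
```

```bash
python3 -c "
import cv2
a=cv2.imread('pics/side0.png')[120:350,200:440];cv2.imwrite('pics/side0c.png',cv2.resize(a,None,fx=2.5,fy=2.5,interpolation=2))
a=cv2.imread('pics/scene0.png')[160:310,220:470];cv2.imwrite('pics/scene0c.png',cv2.resize(a,None,fx=3,fy=3,interpolation=2))"
```

```text
(no output)
```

View pics/side0c.png

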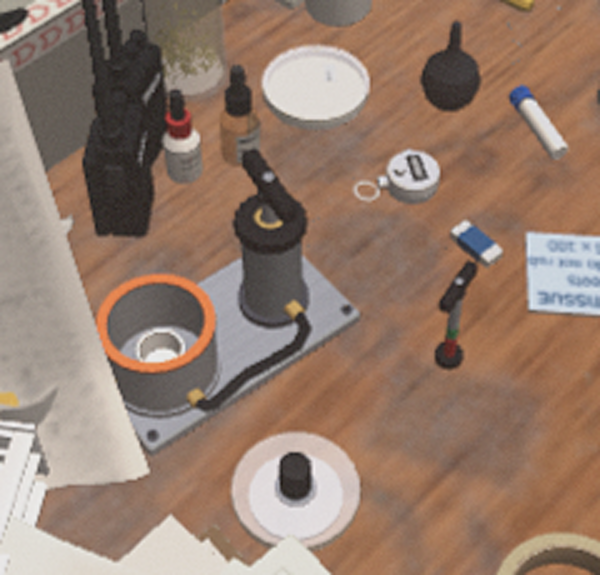

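View pics/scene0c.png

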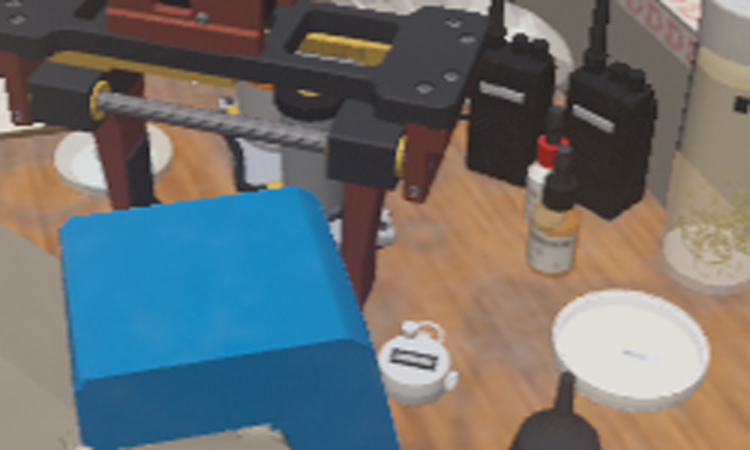

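The side view shows the open pot (orange rim, crop 157,322), the pump with its T-handle (268,180) and the hose, and the lid flat at (295,490). There is also a loose small plunger, a decoy, at (452,320). The scene view is mostly blocked by the arm.

```bash
cat >> h.py <<'E'
from scipy.optimize import least_squares
def circ(P):
    f=lambda q:np.hypot(P[:,0]-q[0],P[:,1]-q[1])-q[2]
    return least_squares(f,[*P[:,:2].mean(0),.03],loss="soft_l1",f_scale=.002).x
E
python3 - <<'E'
from h import *
p=cv2.imread("pics/side0.png"); W=np.load("side0.npy")
hsv=cv2.cvtColor(p,cv2.COLOR_BGR2HSV)
def reg(x0,y0,x1,y1): m=np.zeros(p.shape[:2],bool); m[y0:y1,x0:x1]=1; return m
o=reg(230,225,292,275)&(hsv[...,1]>190)&(hsv[...,0]<16)&(hsv[...,2]>150)
P=W[o]; P=P[np.isfinite(P[:,2])]; z=np.median(P[:,2]); P=P[abs(P[:,2]-z)<.006]; print("rim",circ(P),z,len(P))
R=reg(290,170,330,255)
P=W[R]; P=P[np.isfinite(P[:,2])]
h=P[(P[:,2]>.13)&(P[:,2]<.17)]
print("handle",len(h),h.min(0),h.max(0)); t=h[h[:,2]>np.median(h[:,2])-.004]
r=cv2.minAreaRect((t[:,:2]*1000).astype(np.float32)); print(r,t[:,2].mean())
c=P[(P[:,2]>.105)&(P[:,2]<.118)]; print("cap",circ(c),c[:,2].mean(),len(c))
P=W[reg(290,290,348,345)];P=P[np.isfinite(P[:,2])]
print("z hist",np.histogram(P[:,2],bins=np.arange(-.01,.06,.005)))
k=P[P[:,2]>.042]; print("knobtop",k.mean(0),len(k),k.min(0),k.max(0))
k=P[P[:,2]>.03]; print("knob",circ(k),len(k))
# disc
d=P[(P[:,2]>.012)&(P[:,2]<.024)]; print("disc",circ(d),len(d),d.min(0),d.max(0))
for n,b in dict(oil=(287,150,302,188),stain=(265,155,282,195),tally=(343,179,375,199),petri=(304,137,349,173),eraser=(378,208,401,228),radio=(232,110,266,215),walls=(200,120,240,330)).items():
    P=W[reg(*b)]; P=P[np.isfinite(P[:,2])&(P[:,2]>.006)]; print(n,np.percentile(P,[3,50,97],axis=0).round(3).tolist())
# tall stuff near
E
```

```text
return _methods._mean(a, axis=axis, dtype=dtype,
  ret = ret.dtype.type(ret / rcount)
h.py:13: RuntimeWarning: Mean of empty slice.
  return least_squares(f,[*P[:,:2].mean(0),.03],loss="soft_l1",f_scale=.002).x
  ret = um.true_divide(
Traceback (most recent call last):
  File "h.py", line 13, in circ
    return least_squares(f,[*P[:,:2].mean(0),.03],loss="soft_l1",f_scale=.002).x
           ~~~~~~~~~~~~~^^^^^^^^^^^^^^^^^^^^^^^^^^^^^^^^^^^^^^^^^^^^^^^^^^^^^^
ValueError: Initial guess is outside of provided bounds
```

```bash
cat > m.py <<'E'
from h import *
p=cv2.imread("pics/side0.png"); W=np.load("side0.npy")
hsv=cv2.cvtColor(p,cv2.COLOR_BGR2HSV)
def reg(x0,y0,x1,y1): m=np.zeros(p.shape[:2],bool); m[y0:y1,x0:x1]=1; return m
rr=reg(230,225,292,275)
f=np.isfinite(W[...,2]); print(f.mean(), f[rr].mean())
o=rr&(hsv[...,1]>140)&(hsv[...,0]<16)&(hsv[...,2]>150); print(o.sum(),f[o].sum())
P=W[o&f]
if len(P): z=np.median(P[:,2]); P=P[abs(P[:,2]-z)<.006]; print("rim",circ(P),z,len(P))
P=W[reg(290,170,330,255)&f]
h=P[(P[:,2]>.13)&(P[:,2]<.17)]
print("handle",len(h),h.min(0),h.max(0)); t=h[h[:,2]>np.median(h[:,2])-.004]
print(cv2.minAreaRect((t[:,:2]*1000).astype(np.float32)),t[:,2].mean())
c=P[(P[:,2]>.105)&(P[:,2]<.118)]; print("cap",circ(c),c[:,2].mean(),len(c))
P=W[reg(290,290,348,345)&f]
print("z hist",np.histogram(P[:,2],bins=np.arange(-.01,.06,.005))[0])
k=P[P[:,2]>.03]; print("knob",circ(k),len(k),k.min(0),k.max(0))
d=P[(P[:,2]>.012)&(P[:,2]<.024)]; print("disc",circ(d),len(d),d.min(0),d.max(0))
for n,b in dict(oil=(287,150,302,188),stain=(265,155,282,195),tally=(343,179,375,199),petri=(304,137,349,173),eraser=(378,208,401,228),radio=(232,110,266,215),left=(200,120,240,330),decoy=(370,222,392,272)).items():
    P=W[reg(*b)&f]; P=P[P[:,2]>.006]; print(n,np.percentile(P,[3,50,97],axis=0).round(3).tolist())
E
python3 m.py
```

```text
0.99570703125 0.9935483870967742
451 451
rim [ 0.55345305 -0.28134409  0.0376115 ] 0.07345803213080271 435
handle 297 [ 0.46737697 -0.38291867  0.13074687] [ 0.5136347  -0.33328325  0.15471372]
((490.9795837402344, -358.86676025390625), (14.261152267456055, 61.41718292236328), 42.27549743652344) 0.15123269514768223
cap [ 0.48973263 -0.36058386  0.02023036] 0.11066490983867876 405
z hist [   0  535  534   42  148 1505   54  123   65   28   21  119    1]
knob [ 0.45496651 -0.17941976  0.03384621] 234 [ 0.41122578 -0.21950296  0.03002924] [ 0.46157528 -0.14430352  0.05022655]
disc [ 0.43754195 -0.2118808   0.03224669] 1673 [ 0.39387698 -0.25356128  0.01201001] [ 0.48011072 -0.16129806  0.02334955]
oil [[0.508, -0.58, 0.01], [0.557, -0.503, 0.049], [0.596, -0.372, 0.152]]
stain [[0.585, -0.564, 0.008], [0.599, -0.476, 0.04], [0.625, -0.467, 0.091]]
tally [[0.394, -0.527, 0.008], [0.414, -0.501, 0.02], [0.436, -0.489, 0.031]]
petri [[0.473, -0.638, 0.008], [0.513, -0.593, 0.015], [0.555, -0.553, 0.018]]
eraser [[0.334, -0.47, 0.007], [0.351, -0.454, 0.01], [0.369, -0.363, 0.093]]
radio [[0.61, -0.564, 0.015], [0.633, -0.475, 0.099], [0.687, -0.399, 0.21]]
left [[0.581, -0.5, 0.014], [0.632, -0.269, 0.088], [0.715, -0.155, 0.221]]
decoy [[0.347, -0.364, 0.007], [0.355, -0.345, 0.068], [0.364, -0.328, 0.094]]
```

```bash
cat >> h.py <<'E'
from scipy.spatial.transform import Rotation as Ro
def goto(pos,psi,start=None,spsi=None):
    s=manip.state(); R0=Ro.from_euler("xyz",s["ee_rot"],degrees=True); p0=np.array(s["tool_pos"])
    R1=Ro.from_euler("xyz",[180,0,psi],degrees=True)
    print("at",p0.round(4),s["ee_rot"].round(2),"travel cm",(R0.inv().apply(np.array(pos)-p0)*100).round(2),"ang",(R0.inv()*R1).as_rotvec().round(4))
def wcloud():
    s=manip.state(); p,d,k=look("wrist")
    T=np.eye(4); T[:3,:3]=Ro.from_euler("xyz",s["ee_rot"],degrees=True).as_matrix(); T[:3,3]=s["tool_pos"]
    return p,cloud(d,k,T@np.array(k["mount"]))
E
python3 - <<'E'
from h import *
W=np.load("side0.npy"); V=np.load("scene0.npy")
P=np.vstack([W.reshape(-1,3)]); P=P[np.isfinite(P[:,2])]
# height map 40mm cells
for x in np.arange(.32,.74,.03):
    print(round(x,2),[int(1000*q[:,2].max()) if len(q:=P[(abs(P[:,0]-x-.015)<.015)&(abs(P[:,1]-y-.015)<.015)]) else -1 for y in np.arange(-.56,.03,.03)])
print(np.round(manip.get_calibration("wrist")["mount"],3).tolist())
goto([.44,-.21,.28],51); goto([.44,-.27,.32],51)
E
```

```text
0.32 [2, 4, 3, 13, 9, 3, 95, 80, 3, 3, 3, 5, 3, 4, 31, 33, -1, -1, -1, -1]
0.35 [3, 4, 10, 14, 2, 3, 94, 95, 4, 3, 3, 3, 4, 3, 33, 33, 31, -1, -1, -1]
0.38 [3, 26, 24, 3, 3, 3, 3, 3, 3, 3, 18, 20, 20, 32, 33, 44, 50, -1, -1, -1]
0.41 [19, 32, 34, 3, 3, 3, 33, 17, 4, 3, 20, 50, 47, 33, 34, 50, 50, -1, -1, -1]
0.44 [3, 5, 7, 4, 4, 17, 111, 151, 30, 4, 20, 49, 47, 32, 33, 49, 50, 50, -1, -1]
0.47 [18, 4, 4, 3, 35, 110, 154, 154, 29, 31, 18, 19, 19, 32, 52, 57, 49, 49, -1, -1]
0.5 [17, 3, 4, -1, -1, 151, 154, 113, 75, 77, 77, 5, 4, 32, 53, 55, 50, 49, -1, -1]
0.53 [18, 101, 46, 2, 4, 16, 18, 74, 77, 43, 76, 48, 34, 4, 48, 47, 36, 32, -1, -1]
0.56 [3, 99, 50, 39, 5, 3, 2, 73, 75, 102, 100, 62, 34, 3, 45, 43, 33, 32, -1, -1]
0.59 [209, 3, 97, 105, 117, 116, 3, 1, 180, 169, 124, 64, 71, 115, 116, 107, 116, 115, -1, -1]
0.62 [211, 116, 238, 117, 245, 245, 4, 252, 236, 185, 121, 60, 71, 116, 116, 106, 114, 114, 19, -1]
0.65 [151, 152, 132, 87, 89, 14, 1, 251, 247, 191, 149, 109, 69, 54, 50, 38, 133, 136, 21, -1]
0.68 [151, 152, 151, 150, 2, 1, -1, 242, 244, 235, 191, 146, 92, 154, 146, 148, 168, 143, 160, 161]
0.71 [375, 380, 157, 163, 163, -1, -1, -1, 234, 238, 228, 183, 151, 164, 172, 183, 187, 187, 181, 169]
[[0.001, -0.967, -0.256, 0.071], [1.0, 0.001, 0.001, -0.0], [-0.001, -0.256, 0.967, -0.163], [0.0, 0.0, 0.0, 1.0]]
at [ 0.2391 -0.5503  0.2226] [-180.     -0.     23.48] travel cm [ 31.99 -23.21  -5.74] ang [-0.     -0.     -0.4803]
at [ 0.2391 -0.5503  0.2226] [-180.     -0.     23.48] travel cm [ 29.6  -17.71  -9.74] ang [-0.     -0.     -0.4803]
```

Run:
```python
from h import *
W=np.load("side0.npy"); P=W.reshape(-1,3); P=P[np.isfinite(P[:,2])]
P=P[(P[:,0]>.55)&(P[:,0]<.7)&(P[:,1]>-.45)&(P[:,1]<-.1)]
for z in (.09,.12,.15,.17,.19,.22,.25):
    Q=P[(P[:,2]>z)]
    print(z,[(round(y,2),round(float(q[:,0].min()),3)) for y in np.arange(-.45,-.1,.02) if len(q:=Q[abs(Q[:,1]-y-.01)<.01])>2])
goto([.42,-.24,.30],180); goto([.49,-.27,.32],150)
```

```text
0.09 [(np.float64(-0.45), 0.612), (np.float64(-0.43), 0.608), (np.float64(-0.41), 0.608), (np.float64(-0.35), 0.648), (np.float64(-0.33), 0.632), (np.float64(-0.31), 0.615), (np.float64(-0.29), 0.599), (np.float64(-0.27), 0.585), (np.float64(-0.25), 0.591), (np.float64(-0.23), 0.67), (np.float64(-0.21), 0.697), (np.float64(-0.15), 0.615), (np.float64(-0.13), 0.619)]
0.12 [(np.float64(-0.43), 0.62), (np.float64(-0.41), 0.62), (np.float64(-0.35), 0.648), (np.float64(-0.33), 0.632), (np.float64(-0.31), 0.615), (np.float64(-0.29), 0.599), (np.float64(-0.27), 0.596), (np.float64(-0.25), 0.672), (np.float64(-0.23), 0.688)]
0.15 [(np.float64(-0.43), 0.621), (np.float64(-0.41), 0.62), (np.float64(-0.35), 0.648), (np.float64(-0.33), 0.632), (np.float64(-0.31), 0.615), (np.float64(-0.29), 0.609), (np.float64(-0.27), 0.67), (np.float64(-0.25), 0.689)]
0.17 [(np.float64(-0.43), 0.621), (np.float64(-0.41), 0.621), (np.float64(-0.35), 0.648), (np.float64(-0.33), 0.632), (np.float64(-0.31), 0.617), (np.float64(-0.29), 0.62), (np.float64(-0.27), 0.684)]
0.19 [(np.float64(-0.43), 0.621), (np.float64(-0.41), 0.621), (np.float64(-0.35), 0.648), (np.float64(-0.33), 0.632), (np.float64(-0.31), 0.623), (np.float64(-0.29), 0.68), (np.float64(-0.27), 0.695)]
0.22 [(np.float64(-0.43), 0.622), (np.float64(-0.41), 0.622), (np.float64(-0.35), 0.648), (np.float64(-0.33), 0.636), (np.float64(-0.31), 0.641), (np.float64(-0.29), 0.698)]
0.25 [(np.float64(-0.33), 0.649)]
at [ 0.2391 -0.5503  0.2226] [-180.     -0.     23.48] travel cm [ 28.96 -21.25  -7.74] ang [ 0.     -0.     -2.7318]
at [ 0.2391 -0.5503  0.2226] [-180.     -0.     23.48] travel cm [ 34.18 -15.71  -9.74] ang [ 0.     -0.     -2.2082]
```

Emit:
carry_out(series=[{"travel": [5, -4, -4], "angular": [0, 0, -0.18]}, {"travel": [10, -8, -7.7], "angular": [0, 0, -0.36]}, {"travel": [15, -12, -7.7], "angular": [0, 0, -0.54]}, {"travel": [20, -15, -7.7], "angular": [0, 0, -0.72]}, {"travel": [25, -18, -7.7], "angular": [0, 0, -0.9]}, {"travel": [29, -21.2, -7.7], "angular": [0, 0, -1.08]}, {"travel": [29, -21.2, -7.7], "angular": [0, 0, -1.26]}, {"travel": [29, -21.2, -7.7], "angular": [0, 0, -1.44]}, {"travel": [29, -21.2, -7.7], "angular": [0, 0, -1.62]}, {"travel": [29, -21.2, -7.7], "angular": [0, 0, -1.8]}, {"travel": [29, -21.2, -7.7], "angular": [0, 0, -1.98]}, {"travel": [29, -21.2, -7.7], "angular": [0, 0, -2.16]}, {"travel": [29, -21.2, -7.7], "angular": [0, 0, -2.34]}, {"travel": [29, -21.2, -7.7], "angular": [0, 0, -2.52]}, {"travel": [29, -21.2, -7.7], "angular": [0, 0, -2.7]}, {"travel": [29, -21.2, -7.7], "angular": [0, 0, -2.732]}, {"travel": [29, -21.2, -7.7], "angular": [0, 0, -2.732]}, {"travel": [29, -21.2, -7.7], "angular": [0, 0, -2.732]}])

```text
clock: 3.35
tool_pos: [0.4206, -0.2403, 0.2997]
ee_rot: [-180.0, 0.0, 179.9]
force: [-0.3, 0.2, -0.1]
gripper_width: 0.999
finger_force: 0.0
```

Run:
```python
from h import *
p,W=wcloud(); cv2.imwrite("pics/w1.png",p); np.save("w1.npy",W)
for n in ("lid","lid_knob","vacuum_unit","handle","plunger"):
    for b in manip.boxes_of("wrist",n): print(n,(np.array(b["rect"])*[640,400,640,400]).round().tolist(),round(b["p"],2))
```

```text
lid [310.0, 158.0, 366.0, 210.0] 0.76
lid_knob [314.0, 162.0, 370.0, 210.0] 0.8
lid_knob [207.0, 238.0, 223.0, 256.0] 0.71
vacuum_unit [212.0, 177.0, 337.0, 290.0] 0.88
handle [218.0, 121.0, 258.0, 141.0] 0.78
handle [209.0, 177.0, 334.0, 286.0] 0.53
handle [200.0, 242.0, 222.0, 257.0] 0.52
handle [131.0, 156.0, 167.0, 184.0] 0.19
plunger [217.0, 120.0, 260.0, 140.0] 0.55
```

View pics/w1.png

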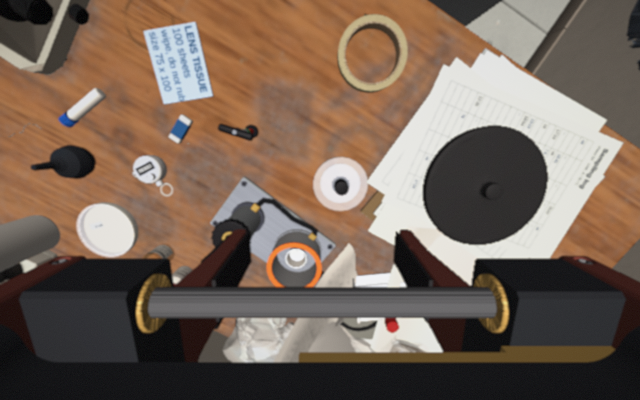

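The wrist view shows the lid at (340,183), the pot rim at (294,265) and the pump at about (235,230). The big black disc on the paper at (487,183) is clutter.

```bash
cat > w.py <<'E'
from h import *
p=cv2.imread("pics/w1.png"); W=np.load("w1.npy"); hsv=cv2.cvtColor(p,cv2.COLOR_BGR2HSV); f=np.isfinite(W[...,2])
def reg(x0,y0,x1,y1): m=np.zeros(p.shape[:2],bool); m[y0:y1,x0:x1]=1; return m
P=W[reg(308,150,372,215)&f]
k=P[P[:,2]>.04]; print("knobtop",np.median(k,0),k.min(0),k.max(0),len(k),circ(k))
d=P[(P[:,2]>.012)&(P[:,2]<.026)]; 
print("disc",d.min(0),d.max(0),np.median(d[:,2])); print(cv2.minEnclosingCircle((d[:,:2]*1000).astype(np.float32)))
o=reg(260,235,330,292)&f&(hsv[...,1]>140)&(hsv[...,0]<16)&(hsv[...,2]>150); q=W[o]; q=q[abs(q[:,2]-np.median(q[:,2]))<.006]; print("rim",circ(q),np.median(q[:,2]),len(q))
print("desk",np.median(W[260-140:150,260:300,2]))
E
python3 w.py
```

```text
knobtop [ 0.43699637 -0.21129946  0.04892274] [ 0.4273299  -0.22148244  0.04148434] [ 0.44774706 -0.20069846  0.05218262] 170 [ 0.43748713 -0.21152652  0.00755033]
disc [ 0.39571668 -0.25358206  0.01202218] [ 0.48973292 -0.15852844  0.02450708] 0.01901817793791627
((448.0168151855469, -199.52401733398438), 58.45838165283203)
rim [ 0.55363061 -0.28187505  0.03743485] 0.07531682632699202 592
desk nan
```

Emit:
carry_out(gripper=139, grip_force=15, series=[{"travel": [-1.67, 2.91, 3], "angular": [0, 0, 0]}, {"travel": [-1.67, 2.91, 8], "angular": [0, 0, 0]}, {"travel": [-1.67, 2.91, 13], "angular": [0, 0, 0]}, {"travel": [-1.67, 2.91, 18], "angular": [0, 0, 0]}, {"travel": [-1.67, 2.91, 22], "angular": [0, 0, 0]}, {"travel": [-1.67, 2.91, 22], "angular": [0, 0, 0]}])

```text
clock: 4.4
tool_pos: [0.4352, -0.2101, 0.0761]
ee_rot: [179.8, -0.4, -180.0]
force: [0.2, -0.1, 0.3]
gripper_width: 0.454
finger_force: 0.0
```

Run:
```python
from h import *
goto([.4373,-.2112,.0225],180); print(manip.state()["gripper_width"])
p,W=wcloud(); cv2.imwrite("pics/w2.png",p); np.save("w2.npy",W)
```

```text
at [ 0.4352 -0.2101  0.0761] [ 179.8    -0.35 -180.  ] travel cm [-0.24 -0.13  5.36] ang [ 0.0035 -0.0062  0.    ]
0.45381975441458167
```

View pics/w2.png

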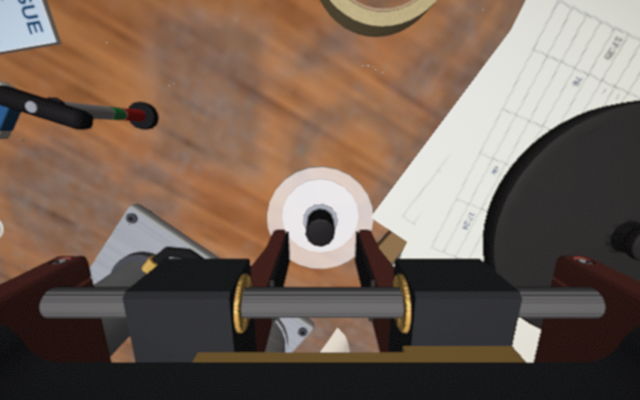

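The knob (320,228) is centred between the fingers (283 and 358). I'll descend and grip it.

Emit:
carry_out(series=[{"travel": [0, 0, 1], "angular": [0, 0, 0]}, {"travel": [0, 0, 3], "angular": [0, 0, 0]}, {"travel": [0, 0, 4.5], "angular": [0, 0, 0]}, {"travel": [0, 0, 5.3], "angular": [0, 0, 0]}, {"travel": [0, 0, 5.7], "angular": [0, 0, 0]}, {"travel": [0, 0, 5.7], "angular": [0, 0, 0]}, {"travel": [0, 0, 5.7], "angular": [0, 0, 0]}])

```text
clock: 5.32
tool_pos: [0.4376, -0.2115, 0.0233]
ee_rot: [-180.0, 0.0, -180.0]
force: [0.0, -0.6, 0.3]
gripper_width: 0.454
finger_force: 0.0
```

Emit:
carry_out(gripper=255, grip_force=20, series=[{"travel": [0, 0, 0], "angular": [0, 0, 0]}, {"travel": [0, 0, 0], "angular": [0, 0, 0]}, {"travel": [0, 0, 0], "angular": [0, 0, 0]}, {"travel": [0, 0, 0], "angular": [0, 0, 0]}, {"travel": [0, 0, 0], "angular": [0, 0, 0]}])

```text
clock: 5.95
tool_pos: [0.4374, -0.2113, 0.0229]
ee_rot: [-180.0, 0.0, -180.0]
force: [-0.3, 0.5, 2.7]
gripper_width: 0.245
finger_force: 20.0
```

Emit:
carry_out(series=[{"travel": [0, 0, -2], "angular": [0, 0, 0]}, {"travel": [0, 0, -6], "angular": [0, 0, 0]}, {"travel": [0, 0, -10], "angular": [0, 0, 0]}, {"travel": [-3, -2, -12], "angular": [0, 0, 0]}, {"travel": [-7, -4.5, -12], "angular": [0, 0, 0]}, {"travel": [-10, -6.2, -12], "angular": [0, 0, 0]}, {"travel": [-11.62, -7.03, -12], "angular": [0, 0, 0]}, {"travel": [-11.62, -7.03, -12], "angular": [0, 0, 0]}, {"travel": [-11.62, -7.03, -12], "angular": [0, 0, 0]}, {"travel": [-11.62, -7.03, -12], "angular": [0, 0, 0]}])

```text
clock: 7.2
tool_pos: [0.553, -0.2812, 0.1429]
ee_rot: [-180.0, 0.0, -180.0]
force: [-0.2, 0.1, -0.4]
gripper_width: 0.245
finger_force: 20.0
```

Run:
```python
from h import *
s=manip.state(); print(s["tool_pos"],s["ee_rot"],s["force"],s["gripper_width"])
ims=[]
for c in ("side","wrist"):
    if c=="wrist": p,W=wcloud()
    else: p,d,k=look(c); W=cloud(d,k)
    cv2.imwrite(f"pics/{c}3.png",p); np.save(f"{c}3.npy",W)
a=cv2.imread("pics/side3.png")[130:330,190:390]; b=cv2.imread("pics/wrist3.png")[100:300,180:460]
cv2.imwrite("pics/c3.png",np.hstack([cv2.resize(a,(400,400)),cv2.resize(b,(400,286))[[*range(286)]+[285]*114]]))
```

```text
[ 0.55295977 -0.28121242  0.14285689] [-1.79997381e+02  1.49482389e-03 -1.79988483e+02] [-0.23283844  0.1414451  -0.4257499 ] 0.24529239244198142
```

View pics/c3.png

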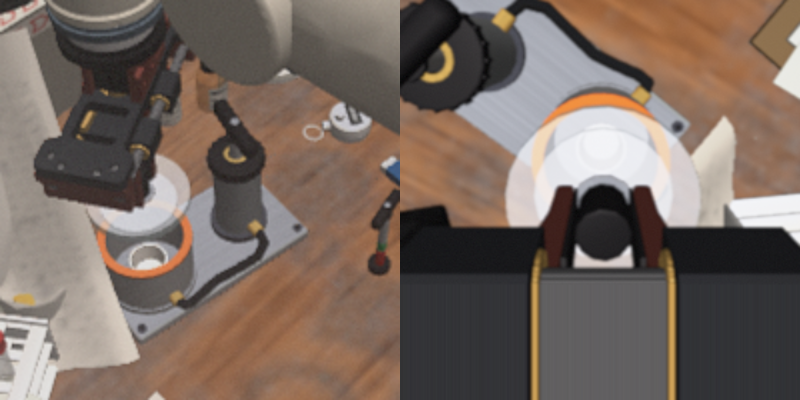

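Lid is held level above the pot, and nothing else looks disturbed. Next I'll measure lid and rim centres in both views.

Run:
```python
from h import *
for c in ("side","wrist"):
    p=cv2.imread(f"pics/{c}3.png"); W=np.load(f"{c}3.npy"); hsv=cv2.cvtColor(p,cv2.COLOR_BGR2HSV); f=np.isfinite(W[...,2])
    near=f&(np.hypot(W[...,0]-.5535,W[...,1]+.2815)<.06)
    print(c,np.histogram(W[near][:,2],bins=np.arange(.05,.26,.01))[0])
    o=near&(hsv[...,1]>140)&(hsv[...,0]<16)&(hsv[...,2]>120)&(abs(W[...,2]-.075)<.006)
    q=W[o]; fix=lambda P,r:least_squares(lambda a:np.hypot(*(P[:,:2]-a).T)-r,P[:,:2].mean(0),loss="soft_l1",f_scale=.002).x
    print("rim",circ(q),fix(q,.0375),len(q),np.median(q[:,2]))
    m=near&(abs(W[...,2]-.139)<.006)&(hsv[...,2]>110)
    m=cv2.morphologyEx(m.astype(np.uint8),cv2.MORPH_OPEN,np.ones((3,3)))>0
    D=W[m]; print("disc n",len(D),np.median(D[:,2]),D.min(0),D.max(0))
    # outer points per angular bin
    a=np.arctan2(D[:,1]+.2812,D[:,0]-.553); r=np.hypot(D[:,1]+.2812,D[:,0]-.553)
    E=np.array([D[i][np.argmax(r[i])] for b in np.arange(-np.pi,np.pi,.1) if (i:=np.where(abs(a-b-.05)<.05)[0]).size>3])
    E=E[np.hypot(E[:,1]+.2812,E[:,0]-.553)>.038]
    print("edge",len(E),circ(E),fix(E,.0435))
    T=W[near&(abs(W[...,2]-.17)<.006)]; print("top",len(T),T.mean(0) if len(T) else 0)
```

```text
side [ 217  214  411   85   75   73   71   70 1063   50   50   54   17   10
    0    0    3   45  212  609]
rim [ 0.55314931 -0.28073387  0.03723785] [ 0.5532881  -0.28101802] 274 0.07358217232465042
disc n 973 0.13731024693340044 [ 0.50919619 -0.32093382  0.13314761] [ 0.58808706 -0.23566736  0.14480544]
edge 41 [ 0.55241601 -0.27899911  0.04252888] [ 0.55332072 -0.27959514]
top 44 [ 0.54392786 -0.27302691  0.16756049]
wrist [   64     2   472     0     0     0     0     1  7182  1179   593  1659
   473   477   433   369   217   574  5179 21127]
rim [ 0.56078166 -0.28124447  0.0447865 ] [ 0.55295374 -0.28160407] 443 0.07518913856348064
disc n 7926 0.13908865267846787 [ 0.51061429 -0.32374497  0.13302711] [ 0.61275241 -0.23701171  0.14497396]
edge 41 [ 0.55553839 -0.28046355  0.04427639] [ 0.5545693  -0.28048811]
top 1709 [ 0.55065421 -0.28045371  0.16913054]
```

Emit:
carry_out(series=[{"travel": [0.02, -0.06, 1], "angular": [0, 0, 0]}, {"travel": [0.02, -0.06, 2.5], "angular": [0, 0, 0]}, {"travel": [0.02, -0.06, 3.8], "angular": [0, 0, 0]}, {"travel": [0.02, -0.06, 4.4], "angular": [0, 0, 0]}, {"travel": [0.02, -0.06, 4.8], "angular": [0, 0, 0]}, {"travel": [0.02, -0.06, 5.1], "angular": [0, 0, 0]}, {"travel": [0.02, -0.06, 5.1], "angular": [0, 0, 0]}])

```text
clock: 8.18
tool_pos: [0.5534, -0.2821, 0.0917]
ee_rot: [-180.0, 0.0, -180.0]
force: [-0.1, 0.3, -1.0]
gripper_width: 0.248
finger_force: 20.0
```

Emit:
carry_out(series=[{"travel": [0, 0, 0.1], "angular": [0, 0, 0]}, {"travel": [0, 0, 0.2], "angular": [0, 0, 0]}, {"travel": [0, 0, 0.3], "angular": [0, 0, 0]}, {"travel": [0, 0, 0.3], "angular": [0, 0, 0]}])

```text
clock: 8.68
tool_pos: [0.5534, -0.2821, 0.0889]
ee_rot: [-180.0, 0.0, -180.0]
force: [-0.3, 0.4, 0.9]
gripper_width: 0.252
finger_force: 20.0
```

Emit:
carry_out(gripper=139, series=[{"travel": [0, 0, 0], "angular": [0, 0, 0]}, {"travel": [0, 0, 0], "angular": [0, 0, 0]}, {"travel": [0, 0, 0], "angular": [0, 0, 0]}, {"travel": [0, 0, 0], "angular": [0, 0, 0]}, {"travel": [0, 0, -1], "angular": [0, 0, 0]}, {"travel": [0, 0, -4], "angular": [0, 0, 0]}, {"travel": [0, 0, -9], "angular": [0, 0, 0]}, {"travel": [3, 0, -14], "angular": [0, 0, 0]}, {"travel": [7, 0, -19], "angular": [0, 0, 0]}, {"travel": [12, 0, -21], "angular": [0, 0, 0]}, {"travel": [12, 0, -21], "angular": [0, 0, 0]}, {"travel": [12, 0, -21], "angular": [0, 0, 0]}])

```text
clock: 10.18
tool_pos: [0.4335, -0.2821, 0.2988]
ee_rot: [-180.0, 0.0, 180.0]
force: [0.5, 0.4, -0.7]
gripper_width: 0.455
finger_force: 0.0
```

Run:
```python
from h import *
s=manip.state(); print(s["tool_pos"],s["ee_rot"])
p,W=wcloud(); cv2.imwrite("pics/wrist4.png",p); np.save("wrist4.npy",W)
p,d,k=look("side"); cv2.imwrite("pics/side4.png",p); np.save("side4.npy",cloud(d,k))
for n in ("lid","handle"):
  for c in ("wrist","side"):
    for b in manip.boxes_of(c,n): print(c,n,(np.array(b["rect"])*[640,400,640,400]).round().tolist(),round(b["p"],2))
a=cv2.imread("pics/side4.png")[130:330,190:390]; b=cv2.imread("pics/wrist4.png")[60:340,180:460]
cv2.imwrite("pics/c4.png",np.hstack([cv2.resize(a,(400,400)),cv2.resize(b,(400,400))]))
```

```text
[ 0.43346228 -0.28214247  0.29882903] [-1.79986043e+02  4.61447833e-02  1.79996249e+02]
wrist lid [292.0, 234.0, 351.0, 286.0] 0.58
wrist lid [235.0, 168.0, 353.0, 257.0] 0.16
side lid [239.0, 229.0, 287.0, 271.0] 0.8
wrist handle [254.0, 114.0, 286.0, 129.0] 0.64
side handle [298.0, 181.0, 320.0, 206.0] 0.75
side handle [375.0, 222.0, 389.0, 269.0] 0.62
```

View pics/c4.png

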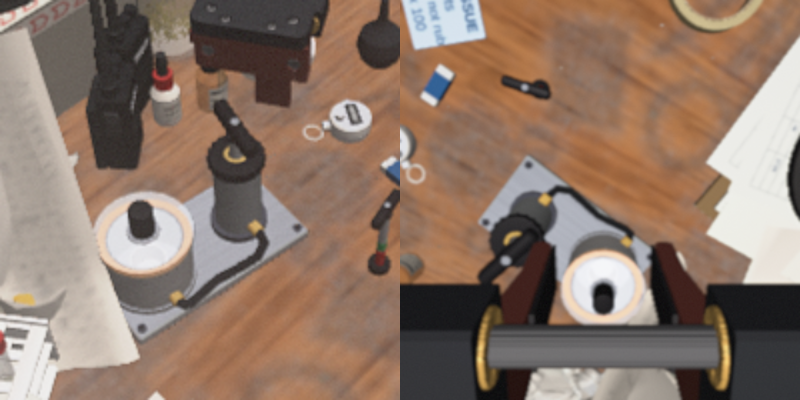

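The lid is on the pot, knob up and level. Now I'll check its seating and measure the handle.

```bash
cat > m4.py <<'E'
from h import *
import sys
for c in ("side4","wrist4"):
    p=cv2.imread(f"pics/{c}.png"); W=np.load(f"{c}.npy"); f=np.isfinite(W[...,2])
    near=f&(np.hypot(W[...,0]-.5535,W[...,1]+.2815)<.043)&(abs(W[...,2]-.084)<.008); D=W[near]
    A=np.c_[D[:,:2]-[.5535,-.2815],np.ones(len(D))]; print(c,"disc z,tilt",np.linalg.lstsq(A,D[:,2],rcond=None)[0].round(4),len(D))
    k=W[f&(np.hypot(W[...,0]-.5535,W[...,1]+.2815)<.025)&(W[...,2]>.106)&(W[...,2]<.125)]; print("knobtop",k.mean(0),len(k))
    h=W[f&(np.hypot(W[...,0]-.4905,W[...,1]+.359)<.05)&(W[...,2]>.138)&(W[...,2]<.16)]
    zt=np.percentile(h[:,2],60); t=h[h[:,2]>zt-.005]
    print("handle",len(h),zt,h.mean(0),cv2.minAreaRect((t[:,:2]*1000).astype(np.float32)))
    cc=W[f&(np.hypot(W[...,0]-.4905,W[...,1]+.359)<.04)&(W[...,2]>.108)&(W[...,2]<.117)]
    print("cap",cc[:,2].mean(),cv2.minEnclosingCircle((cc[:,:2]*1000).astype(np.float32)),circ(cc))
goto([.4905,-.359,.27],132)
E
python3 m4.py
```

```text
side4 disc z,tilt [ 0.0024 -0.0012  0.0834] 1386
knobtop [ 0.55193975 -0.27839072  0.11224362] 136
handle 279 0.15127885734168262 [ 0.48934139 -0.3547378   0.14965488] ((491.24493408203125, -358.6501159667969), (14.33559799194336, 63.70928192138672), 41.73759841918945)
cap 0.11104796225184867 ((490.7522888183594, -357.9608154296875), 26.086463928222656) [ 0.48943817 -0.36112339  0.0197753 ]
wrist4 disc z,tilt [0.0155 0.0007 0.0851] 2287
knobtop [ 0.55201684 -0.28161487  0.11399953] 218
handle 629 0.15346162756735549 [ 0.48954003 -0.35892977  0.15230124] ((491.696533203125, -359.7528076171875), (14.202322006225586, 62.00355529785156), 42.39148712158203)
cap 0.1128060570180747 ((491.97637939453125, -360.6344909667969), 25.831375122070312) [ 0.49236903 -0.35829561  0.0201972 ]
at [ 0.4337 -0.2819  0.2974] [ 1.7992e+02 -1.0000e-01 -1.7994e+02] travel cm [-5.67 -7.72  2.72] ang [ 6.000e-04 -2.200e-03  8.387e-01]
```

Emit:
carry_out(series=[{"travel": [-1.5, -2, 0], "angular": [0, 0, 0.15]}, {"travel": [-3, -4, 2], "angular": [0, 0, 0.32]}, {"travel": [-4.5, -6, 5], "angular": [0, 0, 0.49]}, {"travel": [-5.79, -7.71, 8], "angular": [0, 0, 0.66]}, {"travel": [-5.79, -7.71, 9.88], "angular": [0, 0, 0.8]}, {"travel": [-5.79, -7.71, 9.88], "angular": [0, 0, 0.836]}, {"travel": [-5.79, -7.71, 9.88], "angular": [0, 0, 0.836]}, {"travel": [-5.79, -7.71, 9.88], "angular": [0, 0, 0.836]}])

```text
clock: 11.48
tool_pos: [0.4916, -0.3593, 0.2015]
ee_rot: [180.0, 0.1, 132.2]
force: [-0.1, -0.1, -0.1]
gripper_width: 0.458
finger_force: 0.0
```

Run:
```python
from h import *
s=manip.state(); print(s["tool_pos"],s["ee_rot"])
p,W=wcloud(); cv2.imwrite("pics/wrist5.png",p); np.save("wrist5.npy",W); f=np.isfinite(W[...,2])
h=W[f&(np.hypot(W[...,0]-.4914,W[...,1]+.3592)<.045)&(W[...,2]>.146)&(W[...,2]<.16)]
print(len(h),np.median(h,0),cv2.minAreaRect((h[:,:2]*1000).astype(np.float32)))
goto([.4914,-.3592,.126],132.1)
```

```text
[ 0.49160264 -0.35934123  0.20153938] [1.79979313e+02 1.40548967e-01 1.32218640e+02]
1343 [ 0.49032124 -0.35826845  0.15311996] ((491.3643798828125, -359.7747802734375), (13.892805099487305, 62.099395751953125), 42.5665397644043)
at [ 0.4916 -0.3593  0.2014] [1.7998e+02 1.3000e-01 1.3220e+02] travel cm [ 0.04 -0.01  7.54] ang [0.0003 0.0024 0.0017]
```

View pics/wrist5.png

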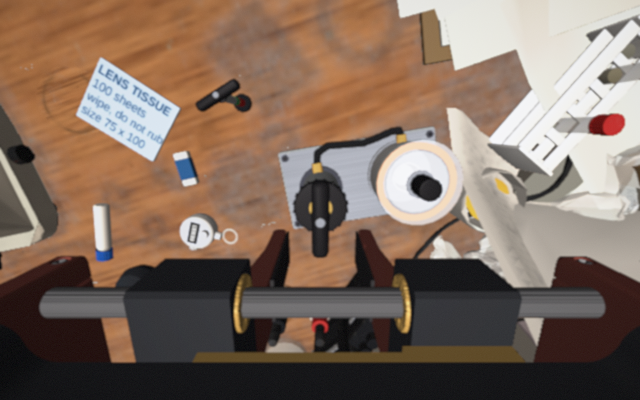

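The handle (320,218) stands vertical in the picture and is centred between the fingers (283 and 358). I'll descend 7.5 cm and close lightly.

Emit:
carry_out(series=[{"travel": [0, 0, 1.5], "angular": [0, 0, 0]}, {"travel": [0, 0, 4], "angular": [0, 0, 0]}, {"travel": [0, 0, 6], "angular": [0, 0, 0]}, {"travel": [0, 0, 7.1], "angular": [0, 0, 0]}, {"travel": [0, 0, 7.4], "angular": [0, 0, 0]}, {"travel": [0, 0, 7.4], "angular": [0, 0, 0]}, {"travel": [0, 0, 7.4], "angular": [0, 0, 0]}])

```text
clock: 12.4
tool_pos: [0.4916, -0.3595, 0.1269]
ee_rot: [180.0, 0.1, 132.1]
force: [0.2, -0.7, -0.5]
gripper_width: 0.456
finger_force: 0.0
```

Emit:
carry_out(gripper=255, grip_force=8, series=[{"travel": [0, 0, 0], "angular": [0, 0, 0]}, {"travel": [0, 0, 0], "angular": [0, 0, 0]}, {"travel": [0, 0, 0], "angular": [0, 0, 0]}, {"travel": [0, 0, 0], "angular": [0, 0, 0]}, {"travel": [0, 0, 0], "angular": [0, 0, 0]}, {"travel": [0, 0, 0], "angular": [0, 0, 0]}])

```text
clock: 13.15
tool_pos: [0.4911, -0.3594, 0.126]
ee_rot: [-180.0, 0.0, 132.1]
force: [-1.7, 0.1, 1.0]
gripper_width: 0.155
finger_force: 8.0
```

Emit:
carry_out(grip_force=18, series=[{"travel": [0, 0, 0], "angular": [0, 0, 0]}, {"travel": [0, 0, 0], "angular": [0, 0, 0]}, {"travel": [0, 0, -0.2], "angular": [0, 0, 0]}, {"travel": [0, 0, -0.4], "angular": [0, 0, 0]}, {"travel": [0, 0, -0.5], "angular": [0, 0, 0]}, {"travel": [0, 0, -0.5], "angular": [0, 0, 0]}])

```text
clock: 13.9
tool_pos: [0.4911, -0.3591, 0.1305]
ee_rot: [-180.0, -0.0, 132.1]
force: [-0.7, -1.9, -4.2]
gripper_width: 0.155
finger_force: 18.0
```

Run:
```python
from h import *
for i in range(5):
    manip.snapshot("wrist"); s=manip.state(); R=Ro.from_euler("xyz",s["ee_rot"],degrees=True)
    print(s["tool_pos"].round(4),s["ee_rot"].round(2),"Fw",s["force"].round(2),"Ft",R.inv().apply(s["force"]).round(2),"T",R.inv().apply(s["torque"]).round(3))
```

```text
[ 0.4911 -0.3591  0.1305] [-1.7999e+02 -4.0000e-02  1.3212e+02] Fw [-1.04 -1.91 -4.74] Ft [-0.72 -2.06  4.74] T [ 0.322 -0.183  0.036]
[ 0.4911 -0.3591  0.1305] [-1.7999e+02 -4.0000e-02  1.3211e+02] Fw [-1.93 -1.6  -4.92] Ft [ 0.11 -2.51  4.92] T [ 0.283 -0.225  0.051]
[ 0.4911 -0.3591  0.1306] [-1.8000e+02 -3.0000e-02  1.3211e+02] Fw [-0.54 -1.26 -4.43] Ft [-0.58 -1.24  4.43] T [ 0.337 -0.208 -0.047]
[ 0.4911 -0.3591  0.1306] [-1.8000e+02 -3.0000e-02  1.3211e+02] Fw [-0.23 -0.96 -5.44] Ft [-0.56 -0.81  5.44] T [ 0.286 -0.186  0.003]
[ 0.4911 -0.3591  0.1306] [-1.8000e+02 -3.0000e-02  1.3211e+02] Fw [-0.7  -0.45 -4.86] Ft [ 0.13 -0.82  4.86] T [ 0.316 -0.137 -0.026]
```

Emit:
carry_out(series=[{"travel": [0, -0.03, -0.2], "angular": [0, 0, 0]}, {"travel": [0, -0.03, -0.5], "angular": [0, 0, 0]}, {"travel": [0, -0.03, -0.8], "angular": [0, 0, 0]}, {"travel": [0, -0.03, -1.1], "angular": [0, 0, 0]}, {"travel": [0, -0.03, -1.4], "angular": [0, 0, 0]}, {"travel": [0, -0.03, -1.5], "angular": [0, 0, 0]}, {"travel": [0, -0.03, -1.5], "angular": [0, 0, 0]}])

```text
clock: 15.02
tool_pos: [0.491, -0.3594, 0.1458]
ee_rot: [180.0, -0.0, 132.1]
force: [-0.6, -0.5, -6.3]
gripper_width: 0.158
finger_force: 18.0
```

Run:
```python
from h import *
for i in range(3):
    manip.snapshot("wrist"); s=manip.state(); R=Ro.from_euler("xyz",s["ee_rot"],degrees=True)
    print(s["tool_pos"].round(4),s["ee_rot"].round(2),"Ft",R.inv().apply(s["force"]).round(2),"T",R.inv().apply(s["torque"]).round(3))
```

```text
[ 0.491  -0.3594  0.1457] [ 1.8000e+02 -1.0000e-02  1.3211e+02] Ft [ 0.29 -0.69  5.45] T [ 0.072 -0.117 -0.041]
[ 0.491  -0.3594  0.1456] [ 1.8000e+02 -2.0000e-02  1.3211e+02] Ft [-0.16 -1.47  5.2 ] T [ 0.174 -0.054 -0.051]
[ 0.4909 -0.3594  0.1456] [ 1.8000e+02 -1.0000e-02  1.3211e+02] Ft [-0.02 -1.41  4.98] T [ 0.21  -0.104  0.077]
```

Side forces are low and the plunger is about 20 mm out. I'll draw the remaining 20 mm.

Emit:
carry_out(series=[{"travel": [0, -0.02, -0.2], "angular": [0, 0, 0]}, {"travel": [0, -0.02, -0.5], "angular": [0, 0, 0]}, {"travel": [0, -0.02, -0.8], "angular": [0, 0, 0]}, {"travel": [0, -0.02, -1.1], "angular": [0, 0, 0]}, {"travel": [0, -0.02, -1.4], "angular": [0, 0, 0]}, {"travel": [0, -0.02, -1.7], "angular": [0, 0, 0]}, {"travel": [0, -0.02, -1.9], "angular": [0, 0, 0]}, {"travel": [0, -0.02, -2.0], "angular": [0, 0, 0]}, {"travel": [0, -0.02, -2.0], "angular": [0, 0, 0]}, {"travel": [0, -0.02, -2.0], "angular": [0, 0, 0]}])

```text
clock: 16.42
tool_pos: [0.4908, -0.3595, 0.1657]
ee_rot: [180.0, -0.0, 132.1]
force: [-0.2, 0.2, -7.8]
gripper_width: 0.156
finger_force: 18.0
```

Run:
```python
from h import *
p,d,k=look("side"); s=manip.state(); R=Ro.from_euler("xyz",s["ee_rot"],degrees=True); W=cloud(d,k)
print(s["tool_pos"].round(4),"Ft",R.inv().apply(s["force"]).round(2),s["finger_force"])
f=np.isfinite(W[...,2]); near=f&(np.hypot(W[...,0]-.5535,W[...,1]+.2815)<.043)&(abs(W[...,2]-.084)<.008); print("lid z",W[near][:,2].mean(),near.sum())
a=cv2.resize(p[150:310,220:380],(560,560),interpolation=2); cv2.imwrite("pics/c6.png",a)
```

```text
[ 0.4908 -0.3595  0.1657] Ft [ 0.3  -0.43  7.62] 17.998344004154205
lid z 0.083430346783823 1390
```

View pics/c6.png

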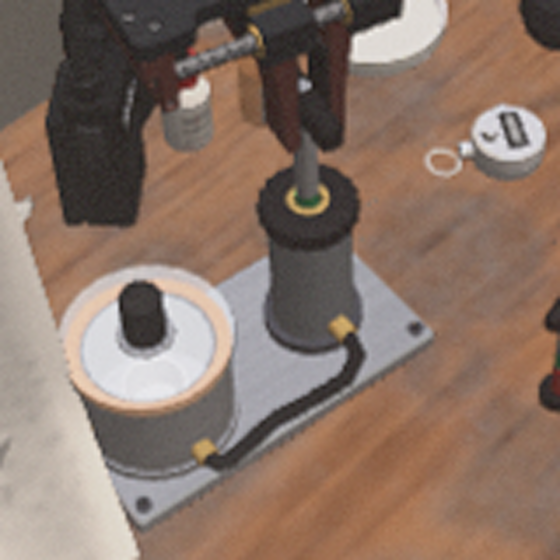

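The green band is partly out of the cap at (308,202) and no red shows. The lid is seated, the grip force is 18 N and the side force is low, so I'll hand in.

```bash
python3 -c "
from rig import manip
print(manip.finish_job())"
```

```text
the job is handed in; nothing more can be done
None
```

I handed the job in with the lid seated on the pot and let go, and the plunger drawn about 40 mm and held still, green band showing and no red; the verdict was not reported.

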